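Thread the hanging rod through the eyes of a rail stand

ROBOT

A 6-joint arm with a two-finger parallel gripper is mounted at the origin on a cart in front of the work surface, level with it; the furniture and walls round the work are solid. World frame = base frame: x ahead of the robot, y to its left, z up, the work surface at z = 0. Lengths are in m, angles in rad, forces in N, time in s.
With the tool pointing down it reaches from about 0.375 to 0.975 m from the base axis. Payload 3.8 kg.
Tool frame: the origin (TCP) lies at the very end of the fingers, on their centre line; the grasp point (between the pads) lies 19 mm behind it; z points along the fingers, y is the line along which they close (so a half turn about z gives the same grasp; the last joint's range is limited). The gripper opens to 85 mm and grips with 20 to 120 N. Pads are 22 mm wide; open, the fingers measure 114 mm over their backs; the gripper's body (76 mm by 85 mm) begins 54 mm behind the grasp point. The pads swing forward as they close: fully open they stand 13 mm farther back than shut.
Start: joints at [-1.262, 0.264, 1.604, -0, 1.274, -0.037], TCP at [0.229, -0.635, 0.231] pointing down, gripper open.
Joint ranges: [-2.63, 2.63], [-0.94, 2.18], [0.31, 2.57], [-1.31, 4.45], [0, 2.66], [-2.55, 2.55]. Speed limits (rad/s): [2.57, 2.57, 3.14, 3.14, 3.14, 3.14].

INTERFACE

Orientations are given as a rotation vector (axis times angle).
In Python, from workcell import * gives the robot as it stands.
- The arm moves only by the shell command python3 -m crank 'ROWS' [OPENING] [FORCE]. ROWS is JSON, a list that holds one entry, the list of rows, each a list of 6 numbers: the shift along the tool's x, y, z in cm, then the turn, a rotation vector about the tool's x, y, z in rad. In form: [[[dx, dy, dz, ax, ay, az], ...]]. A call has 1 to 8 rows; each row shifts and turns the commanded pose from where the row before left it, along the tool's axes as they then stand; what a row does not reach is not made up. A row lasts 1/12 s, in which the tool goes at most 41.7 mm and 7.16 degrees, less where a joint would pass 70% of its speed; a pose out of reach is approached as far as the arm can. A call with a gripper value outside its range is refused whole. OPENING is the finger opening in cm, from 0 to 8.54, set as the call begins (- or left out, the last holds). The fingers move at their own pace and stop on an object; FORCE is the grip in N (left out, the last holds). Time passes only in rows, so rows that do not move let the fingers close. It gives the time, the measured TCP pose, the force, the opening and the grip force at its end, in the units of the state.
- read_state(): the state, without advancing time (a new reading comes with each control period).
- read_camera(name): name is "scene" or "side" or "wrist"; returns the picture (400x640x3 uint8, blue, green, red); there is no depth.
- camera_model(name): a dict with "camera_matrix" (3x3 intrinsics, pixels), "R" (3x3) and "t" (3): a world point X has camera coordinates R X + t. Camera axes: x right, y down, z forward; pixel columns grow to the right and rows downward; lengths in m; the calibration is good to about 2 mm. A picture is of the moment at which its call begins: read the wrist's pose just before it. camera_model takes no time and is no camera call; for the wrist camera it gives the pose at the moment of the call.
- finish_job(): hands the job in; it is judged then, once.
The state is a dict: "time": time; "q": joint angles; "joint_vel": joint speeds; "joint_torque": joint torques, N m; "tool_pos": TCP position; "tcp_rot": TCP orientation; "wrist_force": force on the tool from outside, world axes, zero at the start; "torque": the same for the moment, N m; "width": opening from 0.0 (shut) to 1.0 (fully open); "grip_force": force on a finger pad.
Only numpy, scipy, OpenCV 4.12 (cv2) and the standard library are available. Lean on these libraries where they do the work, as an engineer would, in place of code of your own. Each camera call takes 0.05 s, during which the arm holds its last target. There are 200 camera calls.

TASK

Put the utensil rail together: take the long copper-coloured rod from its wooden rest and slide it lengthwise through all three eyes of the rail stand, so that it sticks out about equally beyond both outer eyes, then let go of it so that it lies in the eyes. Leave the short dark rod on its own rest.

Things in the scene. Friction and masses are not known exactly. Their poses are not given: they have to be found in the camera images.
- rod_long: Plain round copper-coloured rod, 14 mm thick, 270 mm long, both ends alike, 80 g. Origin at its middle; y axis along its length. It starts level, roughly along world y, its axis 35 mm above the worktop, in a fixed notched wooden rest (36 mm wide, 40 mm high) that reaches 60 mm either side of the rod's middle; both ends overhang it by 75 mm, free to be gripped from above.
- rail_stand: Fixed stand: wooden foot 100x170x16 mm, three steel posts in a row, each with a round eye. Origin: centre of the foot's underside, z up; y: the eyes' common axis, roughly world y. Eye centres at x=0, z=105, y=-60, 0, 60 mm; hole 36 mm, outer diameter 48 mm, 10 mm thick along y. Both ends alike. A rod let go in the eyes drops onto their bottoms, its axis at z=94 mm.
- rod_short: The other rod, to be left alone: dark steel, 14 mm thick, 130 mm long, too short for the rail. Origin at its middle, y along its length. It lies on a like wooden rest, 0.13 to 0.19 m nearer to or farther from the robot than the long rod.
There are look-alikes about, which are no part of the job. Of the things that look like the rail_stand, the larger one is meant.

How it is judged:
At the end, for the whole second after the job is handed in: The long rod lies at rest through all three eyes, released, with its middle within 50 mm (along the rod) of the middle eye, so that it sticks out at least 20 mm beyond both outer eyes; the short rod is within 30 mm of where it started (y of rod_long in the frame of rail_stand between -0.05 and 0.05 m and x of rod_long in the frame of rail_stand between -0.02 and 0.02 m and z of rod_long in the frame of rail_stand between 0.08 and 0.118 m and angle between the y axis of rod_long and the y axis of rail_stand, either way round below 0.25 rad and linear speed of rod_long below 0.03 m/s and distance of rod_short from where it was at the start of the episode below 0.03 m); the robot touches nothing.
It fails at once if the short rod is moved by more than 30 mm (distance of rod_short from where it was at the start of the episode above 0.03 m).
It also fails if it takes over 43 s, if anything falls off the work surface, if the arm or the gripper's body presses on something with over 40 N, if the wrist force passes 120 N, or if a joint passes its speed limit or range.

## Working session

There is one attempt and no reset: what is moved stays moved. The work goes in short steps, Python scripts to look and compute and a shell command to move; the robot and the scene stay as the last step left them, time stands still between calls to the robot, and variables do not carry over. Pictures are saved under pics/ and viewed, at most 10 in all, crops included, and the job is handed in when it is done.

```bash
mkdir -p pics; python3 - <<'E'
from workcell import *
import cv2,numpy as np
s=read_state();print(s['time'],s['tool_pos'],s['tcp_rot'])
for n in("scene","side"):
    im=read_camera(n);cv2.imwrite(f"pics/{n}0.png",im);m=camera_model(n);R,t=np.array(m['R']),np.array(m['t']);print(n,-R.T@t,R[2],m['camera_matrix'])
E
```

```text
0.0 [ 0.22858086 -0.63432625  0.22995672] [-3.09255083e+00 -5.40061989e-01  4.51831436e-04]
scene [ 0.00407468 -0.5606154   0.49812464] [ 0.54204936  0.65570272 -0.52558199] [[368.18648986   0.         316.705367  ]
 [  0.         368.18648986 193.15993836]
 [  0.           0.           1.        ]]
side [0.19943541 0.85524709 0.50029221] [ 0.25819931 -0.86033162 -0.4395027 ] [[499.40346324   0.         321.13769041]
 [  0.         499.40346324 197.34643313]
 [  0.           0.           1.        ]]
```

View pics/scene0.png

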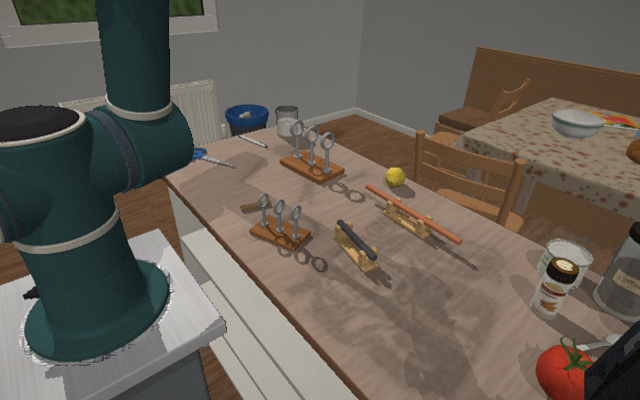

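View pics/side0.png

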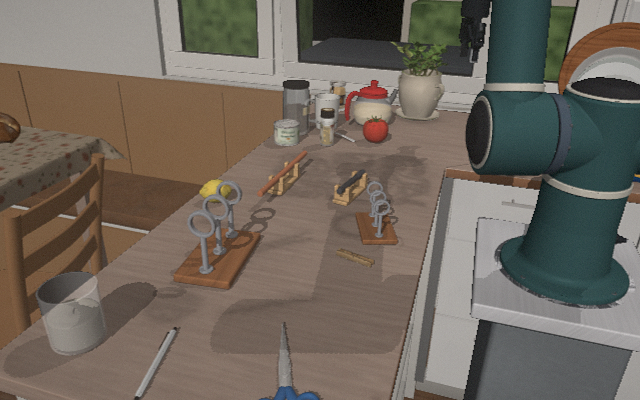

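Scene view: the long copper rod is at (412,213) and the short dark rod at (356,243). Two objects look like the stand: one at (312,165) and one at (280,232). In the side view they are at (220,250), larger, and (377,225), smaller. The rods appear there at (285,172) and (350,187). I choose the stand at scene (312,165) / side (220,250), and will check it in one close crop made from both views.

```bash
cat > h.py <<'E'
from workcell import *
import cv2,numpy as np
def ray(n,p,m=None):
    m=m or camera_model(n);R,t=np.array(m['R']),np.array(m['t'])
    d=R.T@np.linalg.solve(np.array(m['camera_matrix']),[p[0],p[1],1]);return -R.T@t,d/np.linalg.norm(d)
def plane(n,p,z,m=None):
    c,d=ray(n,p,m);return c+d*(z-c[2])/d[2]
def tri(rs):
    A=sum(np.eye(3)-np.outer(d,d) for c,d in rs);b=sum((np.eye(3)-np.outer(d,d))@c for c,d in rs)
    X=np.linalg.solve(A,b);return X,max(np.linalg.norm((np.eye(3)-np.outer(d,d))@(X-c)) for c,d in rs)
def proj(n,X,m=None):
    m=m or camera_model(n);p=np.array(m['camera_matrix'])@(np.array(m['R'])@X+np.array(m['t']));return p[:2]/p[2]
def copper(im,box):
    h=cv2.cvtColor(im,cv2.COLOR_BGR2HSV);k=cv2.inRange(h,(4,115,90),(14,255,255))
    z=np.zeros_like(k);x0,y0,x1,y1=box;z[y0:y1,x0:x1]=k[y0:y1,x0:x1];return z
E
python3 - <<'E'
from h import *
a=cv2.imread("pics/scene0.png");b=cv2.imread("pics/side0.png")
ends={}
for n,im,box in(("scene",a,(355,175,475,255)),("side",b,(250,145,320,200))):
    k=copper(im,box);c=max(cv2.findContours(k,0,2)[0],key=cv2.contourArea)
    (cx,cy),wh,an=cv2.minAreaRect(c);P=cv2.boxPoints(((cx,cy),wh,an))
    i=np.argsort([np.linalg.norm(P[j]-P[0]) for j in range(4)])[1]
    o=[j for j in range(4) if j not in(0,i)];e=[(P[0]+P[i])/2,(P[o[0]]+P[o[1]])/2]
    e.sort(key=lambda p:p[0]);print(n,cv2.contourArea(c),wh,e)
    w=[plane(n,p,.035) for p in e];print(w,np.linalg.norm(w[0]-w[1]),(w[0]+w[1])/2)
A=cv2.resize(a[110:190,265:365],None,fx=5,fy=5,interpolation=2)
B=cv2.resize(b[170:295,165:270],None,fx=3.2,fy=3.2,interpolation=2)
H=400;out=np.zeros((H,800,3),np.uint8)
A=A[:, :460];out[:A.shape[0],:460]=A;out[:B.shape[0],464:464+B.shape[1]]=B
cv2.imwrite("pics/crop1.png",out)
E
```

```text
scene 810.0 (67.52925109863281, 26.832815170288086) [array([419.2    , 168.59998], dtype=float32), array([479.60004, 198.79999], dtype=float32)]
[array([ 0.78367181, -0.05173947,  0.035     ]), array([ 0.77476386, -0.23569652,  0.035     ])] 0.18417260320720014 [ 0.77921784 -0.14371799  0.035     ]
side 264.0 (5.991474151611328, 65.1714096069336) [array([257.92014, 194.9968 ], dtype=float32), array([305.80832, 150.79233], dtype=float32)]
[array([ 0.60269351, -0.02045366,  0.035     ]), array([ 0.59296039, -0.30606757,  0.035     ])] 0.2857797074308973 [ 0.59782695 -0.16326061  0.035     ]
```

View pics/crop1.png

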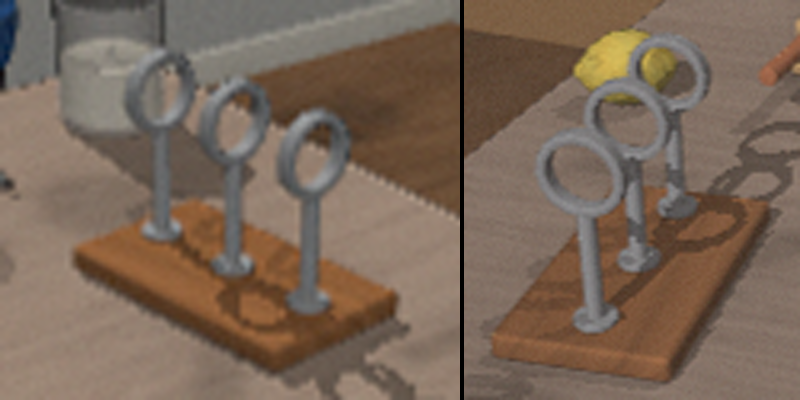

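The crop confirms the choice: three eyes on a long foot. Eye centres in the crop are (160,89), (235,122), (314,155) for the scene half and (581,172), (627,119.5), (671,75) for the side half.

```bash
python3 - <<'E'
from h import *
a=cv2.imread("pics/scene0.png");b=cv2.imread("pics/side0.png")
S=[(160,89),(235,122),(314,155)];D=[(581,172),(627,119.5),(671,75)]
E=[]
for s,d in zip(S,D):
    p=np.array(s)/5+[264.6,109.6];q=(np.array(d)-[464,0])/3.2+[164.65,169.65]
    X,e=tri([ray("scene",p),ray("side",q)]);E.append(X);print("eye",X,e,plane("scene",p,.105),plane("side",q,.105))
print(np.linalg.norm(E[0]-E[2]),'yaw',np.arctan2(-(E[0]-E[2])[0],(E[0]-E[2])[1]))
ends=[]
for n,im,p,q in(("scene",a,(366,186),(460,240)),("side",b,(260,192),(306,153))):
    k=copper(im,(0,0,640,400));l=np.zeros_like(k);cv2.line(l,p,q,255,13);k&=l
    ys,xs=np.nonzero(k);P=np.c_[xs,ys].astype(float)
    c=P.mean(0);v=np.linalg.svd(P-c,full_matrices=False)[2][0];v*=np.sign(v[0]);t=(P-c)@v
    e=[c+v*t.min(),c+v*t.max()];w=[plane(n,x,.035) for x in e];print(n,len(P),e,w,np.linalg.norm(w[0]-w[1]),(w[0]+w[1])/2)
    ends.append(e)
for i in(0,1):print(tri([ray("scene",ends[0][i]),ray("side",ends[1][i])]))
E
```

```text
eye [0.58494669 0.23906172 0.105884  ] 0.0006512695722526087 [0.5874128  0.24182286 0.105     ] [0.58490743 0.2385175  0.105     ]
eye [0.59155483 0.17836425 0.10483416] 0.00043413443107188725 [0.59208146 0.17864513 0.105     ] [0.59078569 0.17926022 0.105     ]
eye [0.59652401 0.11807424 0.10429929] 0.0014804111407979567 [0.59812753 0.11873032 0.105     ] [0.59375646 0.1216516  0.105     ]
0.1215504633840714 yaw 0.09539978736958407
scene 632 [array([366.15108436, 184.75028949]), array([460.93910403, 242.10064817])] [array([ 0.60549891, -0.0261449 ,  0.035     ]), array([ 0.59501248, -0.30065252,  0.035     ])] 0.27470784507020235 [ 0.6002557  -0.16339871  0.035     ]
side 321 [array([257.69695556, 194.76206902]), array([305.7939132 , 150.77465942])] [array([ 0.60360153, -0.02134308,  0.035     ]), array([ 0.59303762, -0.30617684,  0.035     ])] 0.28502959667717365 [ 0.59831957 -0.16375996  0.035     ]
(array([ 0.60590547, -0.02520868,  0.03362363]), np.float64(0.0008479829283656813))
(array([ 0.59182514, -0.30191292,  0.03701428]), np.float64(0.00038242189091535535))
```

```bash
cat > go.py <<'E'
import sys
from h import *
from scipy.spatial.transform import Rotation as Ro
def delta(pos,yaw):
    s=read_state();R0=Ro.from_rotvec(s['tcp_rot']);c,sn=np.cos(yaw),np.sin(yaw)
    Rt=Ro.from_matrix(np.array([[c,sn,0],[sn,-c,0],[0,0,-1]]))
    d=np.array(pos)-s['tool_pos']
    print('t',s['time'],'pos',s['tool_pos'].round(4) if hasattr(s['tool_pos'],'round') else s['tool_pos'],'F',np.round(s['wrist_force'],1))
    print('turn',(R0.inv()*Rt).as_rotvec().round(4),'shift cm now',(R0.inv().apply(d)*100).round(2),'shift cm after turn',(Rt.inv().apply(d)*100).round(2))
if __name__=="__main__":
    v=[float(x) for x in sys.argv[1:]];delta(v[:3],v[3])
E
python3 go.py 0.5945 -0.2765 0.14 1.531
```

```text
t 0.1 pos [ 0.2286 -0.6344  0.23  ] F [ 1.  -0.5 -0.9]
turn [-0.0018 -0.0013 -1.1853] shift cm now [ 46.55 -21.25   9.05] shift cm after turn [37.22 35.14  9.  ]
```

```bash
python3 -m crank '[[[2,-0.9,0,0,0,0],[3.2,-1.45,0,0,0,0],[3.2,-1.45,0,0,0,0],[3.2,-1.45,0,0,0,0],[3.2,-1.45,0,0,0,0],[3.2,-1.45,0,0,0,0],[3.2,-1.45,0,0,0,0],[3.2,-1.45,0,0,0,0]]]' 6 20
python3 -m crank '[[[3.2,-1.45,0,0,0,0],[3.2,-1.45,0,0,0,0],[3.2,-1.45,0,0,0,0],[3.2,-1.45,0,0,0,0],[3.2,-1.45,0,0,0,0],[3.2,-1.45,0,0,0,0],[2.9,-1.4,0,0,0,0],[0,0,0,0,0,-0.1]]]'
python3 -m crank '[[[0,0,0,0,0,-0.12],[0,0,0,0,0,-0.12],[0,0,0,0,0,-0.12],[0,0,0,0,0,-0.12],[0,0,0,0,0,-0.12],[0,0,0,0,0,-0.12],[0,0,0,0,0,-0.12],[0,0,0,0,0,-0.12]]]'
python3 -m crank '[[[0,0,0,0,0,-0.12],[0,0,0,0,0,0],[0,0,0,0,0,0]]]'
python3 go.py 0.5945 -0.2765 0.14 1.531
python3 - <<'E'
from h import *
m=camera_model("wrist");im=read_camera("wrist");cv2.imwrite("pics/w1.png",im)
for X in [(.599,-.1635,.035),(.5945,-.2765,.035),(.5932,-.2985,.035)]:print(proj("wrist",np.array(X),m))
E
```

```text
time: 0.77
tool_pos: [0.4216, -0.4467, 0.2307]
tcp_rot: [-3.094, -0.54, 0.001]
wrist_force: [0.3, -0.3, 0.4]
width: 0.702
grip_force: 0.0
time: 1.43
tool_pos: [0.598, -0.2735, 0.2305]
tcp_rot: [-3.06, -0.701, -0.003]
wrist_force: [-0.5, 0.0, 0.1]
width: 0.704
grip_force: 0.0
time: 2.1
tool_pos: [0.5942, -0.2782, 0.2305]
tcp_rot: [-2.39, -2.037, 0.001]
wrist_force: [-0.4, -0.5, -0.1]
width: 0.7
grip_force: 0.0
time: 2.35
tool_pos: [0.5943, -0.2783, 0.2307]
tcp_rot: [-2.274, -2.166, 0.001]
wrist_force: [-1.0, -0.4, -0.5]
width: 0.7
grip_force: 0.0
t 2.35 pos [ 0.5943 -0.2783  0.2307] F [-1.  -0.4 -0.5]
turn [-0.0009 -0.0004 -0.0086] shift cm now [0.18 0.02 9.07] shift cm after turn [0.18 0.01 9.07]
[321.04247465  56.27705795]
[322.34240318 176.17019302]
[322.16059037 197.17569275]
```

View pics/w1.png

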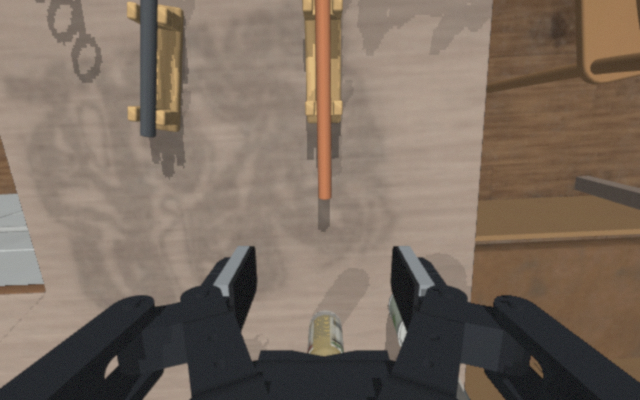

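The wrist view shows the long rod's near end at (324,199), within about 2 px of the prediction. The short rod is at (148,60) and well clear. Descending to grip.

```bash
python3 -m crank '[[[0.1,0.15,2.5,0,0,0],[0,0,3.5,0,0,0],[0,0,3.5,0,0,0],[0,0,3.5,0,0,0],[0,0,3.5,0,0,0],[0,0,2.5,0,0,0],[0,0,1.5,0,0,0],[0,0,1,0,0,0]]]'
python3 -m crank '[[[0,0,0,0,0,0],[0,0,0,0,0,0],[0,0,0,0,0,0],[0,0,0,0,0,0],[0,0,0,0,0,0],[0,0,0,0,0,0],[0,0,0,0,0,0],[0,0,0,0,0,0]]]' 0 70
python3 go.py 0.5945 -0.2765 0.14 1.531
```

```text
time: 3.07
tool_pos: [0.5946, -0.2768, 0.0136]
tcp_rot: [-2.27, -2.167, 0.002]
wrist_force: [1.3, 0.7, -0.2]
width: 0.703
grip_force: 0.0
time: 3.73
tool_pos: [0.5973, -0.2784, 0.0177]
tcp_rot: [2.269, 2.169, 0.001]
wrist_force: [-0.1, -1.4, 3.0]
width: 0.139
grip_force: 68.2
t 3.7333 pos [ 0.5973 -0.2784  0.0177] F [-0.1 -1.4  3. ]
turn [ 0.0027  0.0015 -0.0054] shift cm now [  0.16  -0.25 -12.23] shift cm after turn [  0.17  -0.29 -12.23]
```

```bash
python3 -m crank '[[[0,0,-0.8,0,0,0],[0,0,-1.2,0,0,0],[0,0,-1.5,0,0,0],[0,0,-1.5,0,0,0],[0,0,-1.5,0,0,0],[0,0,-0.8,0,0,0],[0,0,0,0,0,-0.0],[0,0,0,0,0,0]]]'
python3 - <<'E'
from h import *
import json
s=read_state();print(s['tool_pos'],s['width'],s['grip_force'])
a=read_camera("scene");b=read_camera("side");cv2.imwrite("pics/s2.png",a);cv2.imwrite("pics/d2.png",b)
o=np.zeros((400,800,3),np.uint8)
A=cv2.resize(a[140:280,330:490],None,fx=2.5,fy=2.5);B=cv2.resize(b[110:230,220:340],None,fx=3.3,fy=3.3)
o[:A.shape[0],:A.shape[1]]=A;o[:B.shape[0],402:402+B.shape[1]]=B[:, :398];cv2.imwrite("pics/c2.png",o)
E
python3 go.py 0.6 -0.2765 0.09 1.666
```

```text
time: 4.4
tool_pos: [0.5963, -0.2775, 0.0899]
tcp_rot: [2.27, 2.17, 0.001]
wrist_force: [-0.4, -0.0, -0.9]
width: 0.137
grip_force: 68.1
[ 0.5963395  -0.27751088  0.08987667] 0.13702767921259765 68.11173677444458
t 4.5 pos [ 0.5953 -0.277   0.0882] F [-1.  -0.6 -1.1]
turn [-0.0017 -0.001  -0.1401] shift cm now [ 0.07  0.47 -0.18] shift cm after turn [ 0.01  0.48 -0.18]
```

View pics/c2.png

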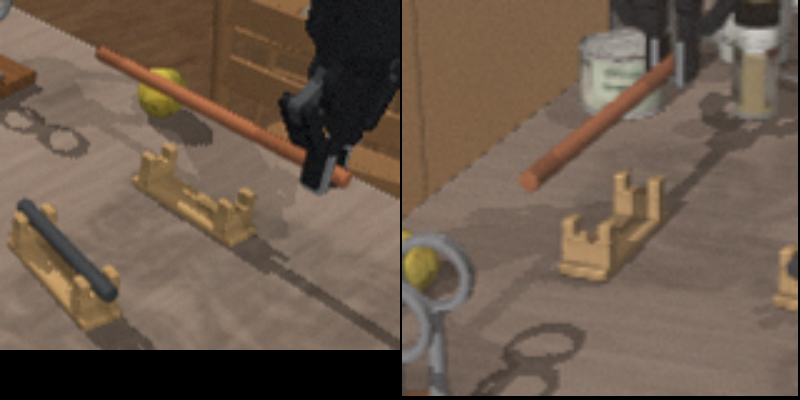

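The rod is held. Its leading end shows at (102,53) in the scene half of the crop and (530,181) in the side half. Triangulating it, plus a second point where the rod leaves the gripper.

```bash
python3 - <<'E'
from h import *
def P(s,d):
    return tri([ray("scene",np.array(s)/2.5+[329.7,139.7]),ray("side",(np.array(d)-[402,0])/3.3+[219.65,109.65])])
T,e=P((102,53),(530,181));print(T,e)
n,e=ray("scene",np.array((348,178))/2.5+[329.7,139.7]); print('trail end ray at z .1,.11',[n+e*(z-n[2])/e[2] for z in(.1,.105,.11)])
s=read_state();print(s['tool_pos'],np.array(T)-s['tool_pos'])
E
```

```text
[ 0.6049585  -0.03135289  0.10206714] 0.0017659644538586983
trail end ray at z .1,.11 [array([ 0.60918542, -0.29241245,  0.1       ]), array([ 0.60158591, -0.29578078,  0.105     ]), array([ 0.5939864 , -0.29914911,  0.11      ])]
[ 0.5952629  -0.27702679  0.08820043] [0.00969559 0.2456739  0.0138667 ]
```

```bash
python3 -m crank '[[[0,0,-0.2,0,0,-0.03],[0,0,0,0,0,-0.04],[0,0,0,0,0,-0.04],[0,0,0,0,0,-0.03],[0,0,0,0,0,0]]]'
python3 go.py 0.6228 -0.155 0.09 1.666
```

```text
time: 4.92
tool_pos: [0.5951, -0.277, 0.0896]
tcp_rot: [-2.111, -2.323, 0.001]
wrist_force: [-0.6, 0.3, -0.7]
width: 0.141
grip_force: 68.1
t 4.9167 pos [ 0.5951 -0.277   0.0896] F [-0.6  0.3 -0.7]
turn [-0.0024 -0.0015  0.0005] shift cm now [11.88  3.92 -0.03] shift cm after turn [11.88  3.92 -0.04]
```

```bash
python3 -m crank '[[[1,0.5,0,0,0,0],[2,0.7,0,0,0,0],[2.2,0.7,0,0,0,0],[2.2,0.7,0,0,0,0],[2,0.7,0,0,0,0],[1.5,0.4,0,0,0,0],[1,0.2,0,0,0,0],[0,0,0,0,0,0]]]'
python3 - <<'E'
from h import *
s=read_state();print(s['tool_pos'])
a=read_camera("scene");b=read_camera("side")
o=np.zeros((420,800,3),np.uint8)
A=cv2.resize(a[110:194,280:380],None,fx=5,fy=5,interpolation=2)[:,:400] if 0 else cv2.resize(a[105:210,285:385],None,fx=4,fy=4,interpolation=2)
B=cv2.resize(b[150:255,190:290],None,fx=4,fy=4,interpolation=2)
o[:420,:400]=A;o[:420,400:]=B;cv2.imwrite("pics/c3.png",o)
E
python3 go.py 0.6228 -0.155 0.09 1.666
```

```text
time: 5.58
tool_pos: [0.6236, -0.1529, 0.0909]
tcp_rot: [-2.11, -2.326, 0.0]
wrist_force: [-0.8, 0.3, -0.3]
width: 0.132
grip_force: 68.1
[ 0.62356023 -0.15293068  0.09086552]
t 5.6833 pos [ 0.6235 -0.1553  0.0911] F [ 0.3 -0.7 -1.3]
turn [-0.0004  0.0004  0.0006] shift cm now [ 0.03 -0.07  0.11] shift cm after turn [ 0.03 -0.07  0.11]
```

View pics/c3.png

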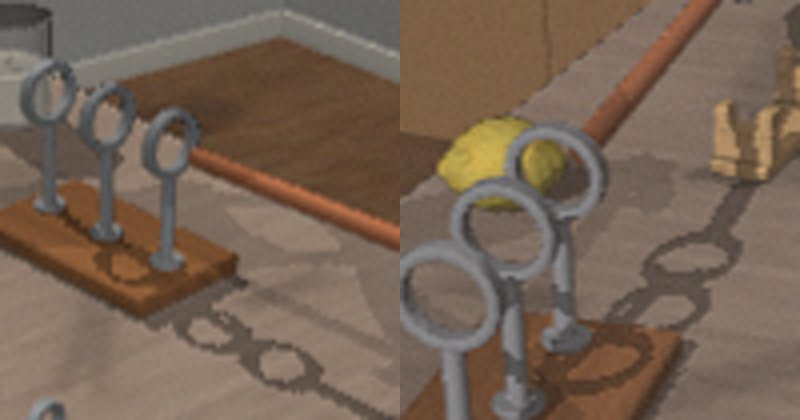

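The tip is just short of the near eye: scene half (195,155), side half (593,138). I now fit the rod's axis from both views and compare it with the eyes.

```bash
cat > axis.py <<'E'
from h import *
def fit(n,im,p,q):
    k=copper(im,(0,0,640,400));l=np.zeros_like(k);cv2.line(l,p,q,255,15);k&=l
    ys,xs=np.nonzero(k);v=cv2.fitLine(np.c_[xs,ys].astype(np.float32),cv2.DIST_HUBER,0,.01,.01).ravel()
    c=np.array(v[2:]);d=np.array(v[:2]);C,r1=ray(n,c-20*d);_,r2=ray(n,c+20*d);N=np.cross(r1,r2)
    print(n,len(xs),c.round(1),d.round(3));return C,N/np.linalg.norm(N)
a=read_camera("scene");b=read_camera("side")
import sys
p=eval(sys.argv[1])
L=[fit("scene",a,*p[:2]),fit("side",b,*p[2:])]
A=np.array([n for _,n in L]);h=np.array([n@c for c,n in L])
for E in [(.58495,.23906,.1059),(.59155,.17836,.1048),(.59652,.11807,.1043),(.61,-.02,.105),(.62,-.1,.105)]:
    y=E[1];xz=np.linalg.solve(A[:,[0,2]],h-A[:,1]*y);print('y',y,'rod xz',xz.round(4),'minus eye mm',((xz-[E[0],E[2]])*1000).round(1))
E
python3 axis.py '[(336,146),(384,164),(340,183),(366,151)]'; python3 go.py 0 0 0 1.666
```

```text
scene 590 [363.1 153.1] [0.927 0.375]
t 5.7833 pos [ 0.6235 -0.1562  0.0912] F [-0.2 -0.6 -0.8]
turn [-0.0001  0.0005 -0.0008] shift cm now [ 21.43 -60.6    9.12] shift cm after turn [ 21.48 -60.58   9.12]Traceback (most recent call last):
  File "axis.py", line 10, in <module>
    L=[fit("scene",a,*p[:2]),fit("side",b,*p[2:])]
                             ~~~^^^^^^^^^^^^^^^^^
  File "axis.py", line 4, in fit
    ys,xs=np.nonzero(k);v=cv2.fitLine(np.c_[xs,ys].astype(np.float32),cv2.DIST_HUBER,0,.01,.01).ravel()
                          ~~~~~~~~~~~^^^^^^^^^^^^^^^^^^^^^^^^^^^^^^^^^^^^^^^^^^^^^^^^^^^^^^^^^^
cv2.error: OpenCV(4.12.0) /io/opencv/modules/imgproc/src/linefit.cpp:50: error: (-215:Assertion failed) count > 0 in function 'fitLine2D_wods'
```

```bash
python3 - <<'E'
from h import *
a=read_camera("scene");b=read_camera("side");h=cv2.cvtColor(a,cv2.COLOR_BGR2HSV);g=cv2.cvtColor(b,cv2.COLOR_BGR2HSV)
for x in(345,365,380):print([tuple(map(int,h[y,x])) for y in range(int(145+(x-336)*.4)-8,int(145+(x-336)*.4)+9,2)])
for y in(182,165,152):print([tuple(map(int,g[y,x])) for x in range(int(239+(184-y)*.8)-6,int(239+(184-y)*.8)+7,2)])
E
```

```text
[(14, 128, 98), (13, 125, 98), (13, 129, 93), (10, 156, 132), (10, 157, 127), (11, 148, 93), (13, 63, 137), (12, 60, 127), (13, 59, 138)]
[(14, 133, 96), (13, 126, 97), (12, 123, 91), (10, 151, 159), (9, 152, 156), (10, 157, 104), (12, 78, 102), (12, 62, 149), (12, 64, 144)]
[(15, 130, 96), (13, 131, 97), (15, 121, 95), (10, 152, 156), (11, 150, 162), (11, 155, 110), (13, 82, 103), (12, 63, 130), (13, 57, 126)]
[(8, 26, 116), (10, 137, 128), (10, 136, 118), (10, 129, 101), (9, 113, 81), (12, 73, 109), (12, 59, 129)]
[(13, 67, 133), (9, 137, 151), (10, 141, 145), (11, 134, 124), (8, 125, 96), (11, 64, 115), (11, 56, 131)]
[(12, 56, 133), (11, 84, 142), (10, 138, 153), (10, 138, 140), (10, 135, 104), (10, 89, 92), (13, 56, 132)]
```

```bash
sed -i 's/k=copper(im,(0,0,640,400))/k=cv2.inRange(cv2.cvtColor(im,cv2.COLOR_BGR2HSV),(4,143 if n=="scene" else 100,70),(12,255,255))/' axis.py
python3 axis.py '[(338,147),(384,166),(240,182),(270,145)]'; python3 go.py 0 0 0 1.666
```

```text
scene 303 [363.4 155.4] [0.926 0.377]
side 343 [255.  162.5] [ 0.638 -0.77 ]
y 0.23906 rod xz [0.5759 0.1096] minus eye mm [-9.   3.7]
y 0.17836 rod xz [0.583  0.1095] minus eye mm [-8.6  4.7]
y 0.11807 rod xz [0.59   0.1095] minus eye mm [-6.6  5.2]
y -0.02 rod xz [0.606  0.1094] minus eye mm [-4.   4.4]
y -0.1 rod xz [0.6152 0.1094] minus eye mm [-4.8  4.4]
t 5.9833 pos [ 0.6235 -0.1563  0.0913] F [-0.2 -0.2 -1. ]
turn [ 0.      0.0001 -0.0015] shift cm now [ 21.4  -60.62   9.13] shift cm after turn [ 21.49 -60.58   9.13]
```

```bash
python3 -m crank '[[[0,0.1,0.2,0,0,0.01],[0,0,0.2,0,0,0.01],[0,0,0,0,0,0],[0,0,0,0,0,0]]]'
python3 axis.py '[(338,147),(384,166),(240,182),(270,145)]'; python3 go.py 0 0 0 1.646
```

```text
time: 6.32
tool_pos: [0.6244, -0.1553, 0.0869]
tcp_rot: [-2.136, -2.302, 0.0]
wrist_force: [0.5, 0.4, -0.9]
width: 0.136
grip_force: 68.1
scene 292 [364.  156.5] [0.922 0.387]
side 324 [254.3 163.3] [ 0.658 -0.753]
y 0.23906 rod xz [0.5842 0.1048] minus eye mm [-0.8 -1.1]
y 0.17836 rod xz [0.5901 0.1048] minus eye mm [-1.4 -0. ]
y 0.11807 rod xz [0.5961 0.1048] minus eye mm [-0.4  0.5]
y -0.02 rod xz [0.6097 0.1049] minus eye mm [-0.3 -0.1]
y -0.1 rod xz [0.6176 0.1049] minus eye mm [-2.4 -0.1]
t 6.4167 pos [ 0.6246 -0.1553  0.0872] F [-0.1  0.3 -0.2]
turn [-0.0002 -0.0001 -0.0002] shift cm now [ 20.16 -61.12   8.73] shift cm after turn [ 20.17 -61.11   8.72]
```

```bash
python3 -m crank '[[[1,-0.02,0,0,0,0],[1.5,-0.03,0,0,0,0],[1.5,-0.03,0,0,0,0],[1.5,-0.03,0,0,0,0],[1.5,-0.03,0,0,0,0],[1,-0.02,0,0,0,0],[0,0,0,0,0,0]]]'
python3 axis.py '[(345,150),(384,166),(245,177),(262,158)]'; python3 go.py 0.6016 0.068 0.087 1.646
```

```text
time: 7.0
tool_pos: [0.6166, -0.0726, 0.0872]
tcp_rot: [-2.133, -2.306, -0.0]
wrist_force: [-0.1, 0.1, -1.2]
width: 0.136
grip_force: 68.1
scene 223 [361.1 155. ] [0.924 0.382]
side 215 [249.9 168.2] [ 0.641 -0.768]
y 0.23906 rod xz [0.5791 0.1073] minus eye mm [-5.9  1.4]
y 0.17836 rod xz [0.5863 0.1069] minus eye mm [-5.3  2.1]
y 0.11807 rod xz [0.5935 0.1065] minus eye mm [-3.1  2.2]
y -0.02 rod xz [0.6099 0.1056] minus eye mm [-0.1  0.6]
y -0.1 rod xz [0.6194 0.1051] minus eye mm [-0.6  0.1]
t 7.1 pos [ 0.6171 -0.0748  0.0874] F [ 0.4  0.3 -1.1]
turn [0.0002 0.0005 0.0016] shift cm now [14.36 -0.45  0.03] shift cm after turn [14.36 -0.47  0.04]
```

```bash
python3 -m crank '[[[1,0.03,0,0,0,0],[1.2,0,0,0,0,0],[1.2,0,0,0,0,0],[1.2,0,0,0,0,0],[1.2,0,0,0,0,0],[1.2,-0.03,0,0,0,0],[0,0,0,0,0,0]]]'
python3 go.py 0.6016 0.068 0.087 1.646
python3 - <<'E'
from h import *
a=read_camera("scene");b=read_camera("side")
o=np.zeros((420,800,3),np.uint8)
o[:,:400]=cv2.resize(a[105:210,285:385],None,fx=4,fy=4,interpolation=2);o[:,400:]=cv2.resize(b[165:270,180:280],None,fx=4,fy=4,interpolation=2);cv2.imwrite("pics/c4.png",o)
E
```

```text
time: 7.68
tool_pos: [0.6114, -0.0031, 0.0872]
tcp_rot: [-2.134, -2.304, -0.001]
wrist_force: [-0.5, 0.5, -1.4]
width: 0.137
grip_force: 68.1
t 7.6833 pos [ 0.6114 -0.0031  0.0872] F [-0.5  0.5 -1.4]
turn [-0.0004 -0.0009  0.0017] shift cm now [ 7.17 -0.43  0.03] shift cm after turn [ 7.17 -0.44  0.02]
```

View pics/c4.png

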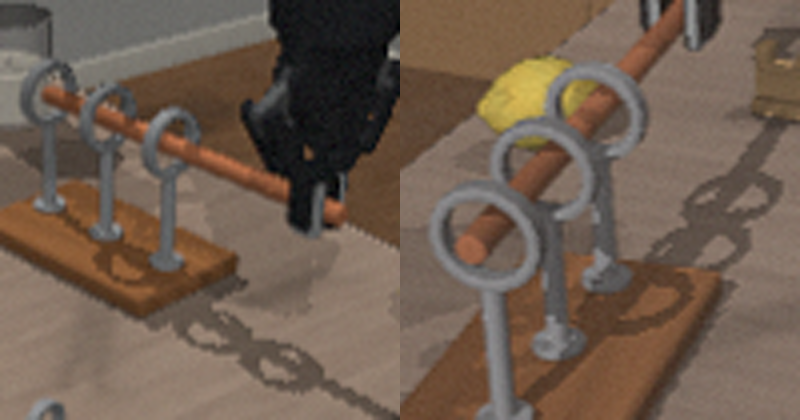

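The rod is through two eyes with its tip at (471,247) in the side half. The third eye's centre is (486,235), so the rod is a bit to +x and low. I correct that and then push on.

```bash
python3 -m crank '[[[0,-0.35,-0.2,0,0,0],[1,-0.02,0,0,0,0],[1.2,-0.02,0,0,0,0],[1.2,-0.02,0,0,0,0],[1.2,-0.02,0,0,0,0],[1.2,-0.02,0,0,0,0],[1.2,-0.02,0,0,0,0],[0.2,0,0,0,0,0]]]'
python3 -m crank '[[[0,0,0.3,0,0,0],[0,0,0.3,0,0,0],[0,0,0.2,0,0,0],[0,0,0,0,0,0]]]'
python3 go.py 0.6016 0.068 0.087 1.646
python3 - <<'E'
from h import *
a=read_camera("scene");b=read_camera("side")
o=np.zeros((420,800,3),np.uint8)
o[:,:400]=cv2.resize(a[105:210,270:370],None,fx=4,fy=4,interpolation=2);o[:,400:]=cv2.resize(b[165:270,180:280],None,fx=4,fy=4,interpolation=2);cv2.imwrite("pics/c5.png",o)
E
```

```text
time: 8.45
tool_pos: [0.6014, 0.0682, 0.0892]
tcp_rot: [-2.134, -2.305, -0.001]
wrist_force: [-0.6, 0.4, -0.8]
width: 0.134
grip_force: 68.1
time: 8.78
tool_pos: [0.6011, 0.0651, 0.0803]
tcp_rot: [-2.137, -2.302, 0.002]
wrist_force: [-0.7, -0.1, -1.0]
width: 0.135
grip_force: 68.1
t 8.7833 pos [0.6011 0.0651 0.0803] F [-0.7 -0.1 -1. ]
turn [-0.0015  0.0002 -0.0008] shift cm now [ 0.29  0.07 -0.67] shift cm after turn [ 0.29  0.07 -0.67]
```

View pics/c5.png

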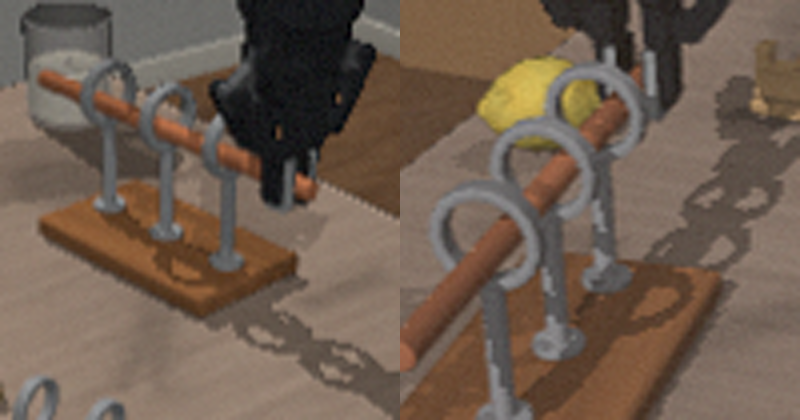

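The rod is through all three eyes with its tip at (45,76) in the scene half. Releasing and retreating upward.

```bash
python3 -m crank '[[[0,0,0.15,0,0,0],[0,0,0,0,0,0]]]'
python3 -m crank '[[[0,0,0,0,0,0],[0,0,0,0,0,0],[0,0,0,0,0,0],[0,0,0,0,0,0],[0,0,0,0,0,0],[0,0,0,0,0,0]]]' 5 20
python3 -m crank '[[[0,0,-1,0,0,0],[0,0,-1.5,0,0,0],[0,0,-2,0,0,0],[0,0,-2.5,0,0,0],[0,0,-3,0,0,0],[0,0,-3,0,0,0],[-2,0,-2,0,0,0],[0,0,0,0,0,0]]]'
python3 -m crank '[[[0,0,0,0,0,0],[0,0,0,0,0,0],[0,0,0,0,0,0],[0,0,0,0,0,0],[0,0,0,0,0,0],[0,0,0,0,0,0]]]'
python3 - <<'E'
from h import *
a=read_camera("scene");b=read_camera("side")
m=lambda n,X:proj(n,np.array(X)).round(1)
print('expected ends scene',m("scene",(.578,.3135,.094)),m("scene",(.604,.0435,.094)),'side',m("side",(.578,.3135,.094)))
o=np.zeros((420,800,3),np.uint8)
o[:,:400]=cv2.resize(a[105:210,270:370],None,fx=4,fy=4,interpolation=2);o[:,400:]=cv2.resize(b[160:300,150:283],None,fx=3,fy=3,interpolation=2)[:,:400] if 0 else cv2.resize(b[160:300,150:283],(400,420));cv2.imwrite("pics/c6.png",o)
E
```

```text
time: 9.05
tool_pos: [0.6018, 0.0653, 0.0796]
tcp_rot: [-2.137, -2.303, 0.0]
wrist_force: [-0.7, -0.2, -1.2]
width: 0.141
grip_force: 68.1
time: 9.55
tool_pos: [0.6018, 0.0657, 0.0799]
tcp_rot: [2.137, 2.303, 0.0]
wrist_force: [0.5, 0.9, -0.9]
width: 0.586
grip_force: 0.0
time: 10.22
tool_pos: [0.6069, 0.0439, 0.2374]
tcp_rot: [2.131, 2.296, 0.011]
wrist_force: [1.1, 1.0, 1.5]
width: 0.585
grip_force: 0.0
time: 10.72
tool_pos: [0.6026, 0.046, 0.2286]
tcp_rot: [-2.135, -2.302, 0.002]
wrist_force: [0.1, 0.3, -0.2]
width: 0.582
grip_force: 0.0
expected ends scene [279.8 124.3] [348.2 153.7] side [180.5 253.8]
```

View pics/c6.png

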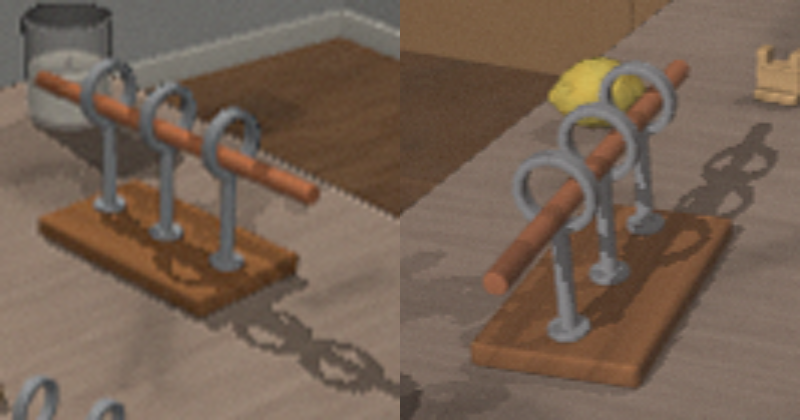

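The rod lies in all three eyes. Its ends in the scene view are at (280,125) and (348,153), which matches the centred prediction within 1 px. The gripper is clear.

```bash
python3 -c "
from workcell import *
print(finish_job())"
```

```text
the job is handed in; nothing more can be done
None
```

The long copper rod lies released and about centred in all three eyes of the larger stand, the short rod was left alone, and I handed the job in at about 11 s (limit 43 s); no verdict came back.

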